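# Uncouple the mould cart's tow tongue and hold it up off the ball

## Task

Lift the loose cover plate off its two pins above the hitch and lay it flat, handle up, on the middle of the black rubber mat. Then pull the hitch's spring latch sideways by its upright tab, lift the tongue off the ball and finish while still holding the tongue still, its coupler about 9 cm higher than it sat, carried by the gripper alone. Leave the other things on the bench where they are.

Things in the scene. Friction and masses are not known exactly. Their poses are not given: they have to be found in the camera images.
- hitch: Tow hitch bolted to the bench, base plate 400 x 140 x 12 mm. Origin on the bench straight below the steel ball (40 mm, top 65 mm up). +x runs along the tongue from ball to hinge, +y to the latch's side, z up. Two grey posts 30 x 30 mm stand at x = -62.5 and +62.5 mm, y = 42 mm, tops 135 mm up, each with a round pin of 9 mm diameter, 12 mm high. It does not move.
- tongue_hinge (a point): Hinge axis of the tongue: at hitch x = 260, y = 0, 50 mm above the bench; the axis runs along the hitch's y. Fixed. The tongue, a plain steel bar 36 mm wide and 30 mm high, runs from here to its box-shaped coupler (80 x 60 mm, top 76 mm up) over the ball.
- tongue (a joint): Angle (rad) of the tongue about its hinge: 0 = down on the ball, growing as the coupler rises (0.35 = coupler 90 mm up), stop at 0.6. Let go, it drops. With the latch about 0.9 kg: 4 to 6 N at the coupler raise it. Locked at 0 until the latch is pulled 10 mm or more. The latch tab rises with it on an arc about the hinge, its top leaning towards the hinge by the same angle.
- latch (a joint): Travel (m) of the spring latch on the coupler: 0 = shut, its jaw under the ball; grows as the tab is pulled sideways along the hitch's +y, away from the coupler; stop at 0.022. The spring draws it shut: 9 N at 0, about 16 N at the stop; let go, it snaps back. It rides on the tongue.
- latch_tab (a point): Grip point on the latch's upright dark steel tab, 19 mm below its top. Tab 12 mm thick (hitch y), 30 mm wide (x), from 78 to 125 mm above the bench when the tongue is down; shut, it stands at hitch x = 0, y = 41 mm, this point 106 mm up. Rigid with the latch: pulled out and lifted, it raises the tongue. The cover on its pins lies 10 mm above it and bars the way.
- cover: Loose aluminium cover plate 170 (x) x 80 (y) x 5 mm, 0.35 kg, origin at the centre of its underside, z up. Two holes of 14 mm at x = -62.5 and +62.5 mm sit over the pins of the posts; lift straight up by more than 15 mm to free it. On top a dark steel bow handle: round bar of 12 mm along x, 70 mm long between its two legs.
- cover_handle (a point): Middle of the bow handle's round bar, 39 mm above the underside of the cover plate; 28 mm are free between bar and plate.
- mat: Black rubber mat 220 (x) x 160 (y) mm, 4 mm thick, fixed flat on the bench to the robot's left or right; origin at the centre of its underside (on the bench).
- bushing: Loose bystander, to be left where it is. Steel bushing 44 mm across, 30 mm high, in the blue tray; origin at the centre of its underside.
- collar: Loose bystander, to be left where it is. Brass collar 56 mm across, 18 mm high, in the blue tray; origin at the centre of its underside.
- wrench: Loose bystander, to be left where it is. Wrench 160 mm long lying beside the tongue; lies along its x, origin under its middle.
- eyebolt: Loose bystander, to be left where it is. Steel eyebolt standing on its head beside the hitch, 58 mm high, 41 mm wide; origin at the centre of its underside.
- insert_block: Loose bystander, to be left where it is. Steel block 70 x 50 x 40 mm; origin at the centre of its underside.
- oiler: Loose bystander, to be left where it is. Clear bottle 52 mm across, 130 mm high; origin at the centre of its underside.
- hammer: Loose bystander, to be left where it is. Hammer lying on the bench to the left; origin under its middle.
- guide_pin: Loose bystander, to be left where it is. Steel cylinder 24 mm across, 90 mm high, standing; origin at the centre of its underside.
Mind the look-alikes: they are no part of the job. Of the things that look like the cover, the larger one is meant.

How it is judged:
On the way, in this order (a step that is already met when the one before it is completed fails the run):
1. the cover plate lies flat on the mat, handle up, let go (x of cover in the frame of mat between -0.07 and 0.07 m and y of cover in the frame of mat between -0.06 and 0.06 m and z of cover in the frame of mat below 0.01 m and angle between cover's own z axis and vertical below 0.1 rad and linear speed of cover below 0.03 m/s and contact force between cover and the arm below 0.3 N and contact force between cover and the fingers below 0.3 N), for 0.2 s.
2. the latch is pulled sideways by 10 mm or more while the tongue is still down (value of joint latch above 0.01 m and value of joint tongue below 0.05 rad), for 0.05 s.
3. the tongue is raised off the ball (value of joint tongue above 0.23 rad), for 0.2 s.
At the end, for the whole second after the job is handed in: Fingers (over 1.5 N) hold the tongue still (under 0.08 rad/s) at 0.25 to 0.55 rad (coupler 64 to 136 mm up), no loose thing touching the hitch; the cover lies untouched, flat (0.1 rad), handle up on the mat, centre within 70 mm (x) and 60 mm (y) of the mat's (all of step 1 and value of joint tongue between 0.25 and 0.55 rad and velocity of joint tongue between -0.08 and 0.08 rad/s and contact force between hitch and the fingers above 1.5 N and contact force between hitch and cover below 0.3 N and contact force between hitch and bushing below 0.3 N and contact force between hitch and collar below 0.3 N and contact force between hitch and wrench below 0.3 N and contact force between hitch and eyebolt below 0.3 N and contact force between hitch and insert_block below 0.3 N and contact force between hitch and oiler below 0.3 N and contact force between hitch and hammer below 0.3 N and contact force between hitch and guide_pin below 0.3 N); the arm keeps its last pose, push and grip.
It fails at once if one of the other loose things on the bench is moved by more than 30 mm (distance of any of bushing, collar, wrench, eyebolt, insert_block, oiler, hammer, guide_pin from where it was at the start of the episode above 0.03 m).
It also fails if it takes over 53 s, if anything falls off the work surface, if the arm or the gripper's body presses on something with over 40 N, if the wrist force passes 120 N, or if a joint passes its speed limit or range.

## Robot

A 6-joint arm with a two-finger parallel gripper is mounted at the origin on the work surface. World frame = base frame: x ahead of the robot, y to its left, z up, the work surface at z = 0. Lengths are in m, angles in rad, forces in N, time in s.
With the tool pointing down it reaches from about 0.35 to 0.775 m from the base axis. Payload 5.5 kg.
Tool frame: the origin (TCP) lies midway between the tips of the shut fingers; the grasp point (between the pads) lies 19 mm behind it; z points along the fingers, x is the direction in which the jaws open and shut, and the axes are right-handed (so a half turn about z gives the same grasp; the last joint's range is limited). The gripper opens to 85 mm and grips with 20 to 120 N. Pads are 22 mm wide; open, the fingers measure 114 mm over their backs; the gripper's body (76 mm by 85 mm) begins 54 mm behind the grasp point. The pads swing forward as they close: fully open they stand 13 mm farther back than shut.
Start: joints at [-1.27, 0.313, 0.046, 1.304, 0, 1.431], TCP at [0.245, -0.52, 0.231] pointing down, gripper open.
Joint ranges: [-2.76, 2.76], [-0.86, 1.69], [-1.03, 1.26], [-2.2, 2.34], [-1.47, 1.5], [-3.14, 3.14]. Speed limits (rad/s): [2.57, 2.57, 3.14, 3.14, 3.14, 3.14].

## Interface

Orientations are given as a unit quaternion [w, x, y, z].
In Python, from workcell import env gives the robot as it stands.
- The arm moves only by the tool servo_tool, never from a script. Its argument "targets" is a list of rows, each an object with "xyz": the shift along the tool's x, y, z in m, a list of three; "twist": the turn, a rotation vector about the tool's x, y, z in rad, a list of three; "jaw": the opening, from 0 (shut) to 1 (fully open). A call has 1 to 12 rows; each row is the pose to reach, as a shift and turn from the pose commanded when the call began, along the tool's axes at that moment; what a row does not reach only later rows make up. A row lasts 1/12 s, in which the tool goes at most 41.7 mm and 7.16 degrees, less where a joint would pass 70% of its speed; a pose out of reach is approached as far as the arm can. A call with a gripper value outside its range is refused whole. The fingers move at their own pace and stop on an object; "squeeze" is the grip in N (left out, the last holds). Time passes only in rows, so rows that repeat a pose let the fingers close. It gives the time, the measured TCP pose, the force and the opening at its end, in the units of the state.
- env.get_state(): the state, without advancing time (a new reading comes with each control period).
- env.read_camera(name): name is "side" or "top"; returns a dict with "color" (480x640x3 uint8, red, green, blue), "depth" (480x640 float32, m along the optical axis (not along the pixel's ray), 0 where there is no reading), "fx", "fy", "cx", "cy" (pixels), "eye" and "attitude" of the camera in the world. Camera axes: x right, y down, z forward; pixel columns grow to the right and rows downward; lengths in m; the calibration is good to about 2 mm. A picture is of the moment at which its call begins.
- env.hand_in(): hands the job in, once; it reports no verdict.
The state is a dict: "clock": time; "joint_pos": joint angles; "qvel": joint speeds; "tau": joint torques, N m; "tcp_pos": TCP position; "orientation": TCP orientation; "wrist_force": force on the tool from outside, world axes, zero at the start; "ft_torque": the same for the moment, N m; "finger_gap": finger opening in m.
Only numpy, scipy, OpenCV 4.12 (cv2) and the standard library are available. Lean on these libraries where they do the work, as an engineer would, in place of code of your own. Each camera call takes 0.05 s, during which the arm holds its last target. There are 200 camera calls.

## Working session

There is one attempt and no reset: what is moved stays moved. The work goes in short steps, Python scripts to look and compute and a tool call to move; the robot and the scene stay as the last step left them, time stands still between calls to the robot, and variables do not carry over. Pictures are saved under pics/ and viewed, about 8 in all and at most 12, crops included, and the job is handed in when it is done.

Besides the shell and the picture viewer there is one more tool, called after "Call:" in YAML: its name, and indented under it one key for each argument. servo_tool: Moves the arm, as the interface text tells. Its arguments: {"type":"object","properties":{"targets":{"type":"array","items":{"type":"object","properties":{"xyz":{"type":"array","items":{"type":"number"}},"twist":{"type":"array","items":{"type":"number"}},"jaw":{"type":"number"}}}},"squeeze":{"type":"number"}},"required":["targets"]}

```bash
mkdir -p pics; cat > h.py <<'E'
from workcell import env
import numpy as np, cv2
from scipy.spatial.transform import Rotation as R
def cam(n):
    c=env.read_camera(n); a=np.array(c["attitude"],float)
    c["R"]=a if a.shape==(3,3) else R.from_quat(a[[1,2,3,0]]).as_matrix(); c["eye"]=np.array(c["eye"]); return c
def ray(c,u,v): return c["R"]@np.array([(u-c["cx"])/c["fx"],(v-c["cy"])/c["fy"],1])
def onz(c,u,v,z):
    d=ray(c,u,v); return c["eye"]+d*(z-c["eye"][2])/d[2]
def cloud(c):
    v,u=np.mgrid[:480,:640]; z=c["depth"]
    p=np.stack([(u-c["cx"])/c["fx"]*z,(v-c["cy"])/c["fy"]*z,z],-1)
    P=p@c["R"].T+c["eye"]; P[z==0]=np.nan; return P
def proj(c,p):
    q=c["R"].T@(np.array(p)-c["eye"]); return c["fx"]*q[0]/q[2]+c["cx"],c["fy"]*q[1]/q[2]+c["cy"]
def save(n,im): cv2.imwrite("pics/"+n,im[...,::-1])
E
python3 - <<'E'
from h import *
for n in("top","side"):
    c=cam(n); save(n+"0.png",c["color"]); print(n,c["eye"],c["attitude"],c["fx"],(c["depth"]>0).mean())
    np.savez("/tmp/"+n+"0.npz",**{k:c[k] for k in("color","depth","fx","fy","cx","cy","eye","R")})
s=env.get_state(); print(s)
E
```

```text
top [0.13783469 0.04662023 1.7517727 ] [ 0.07767361 -0.67677307  0.72763655 -0.08056096] 588.7738520163786 0.9961295572916666
side [0.45581809 0.93627451 1.165889  ] [ 0.00583673 -0.0092565   0.93614476 -0.35144451] 567.7201955020151 0.9960481770833334
{'clock': 0.1, 'joint_pos': array([-1.26957585e+00,  3.13943267e-01,  4.50924695e-02,  1.30359146e+00,
        8.80232906e-06,  1.43120234e+00]), 'qvel': array([ 0.00078742, -0.00169962,  0.00262524, -0.00297429,  0.0013185 ,
        0.00054185]), 'tau': array([ 2.27804652e-03, -4.81726956e+01,  2.99244207e+01,  1.27602121e-02,
       -1.22906367e-04, -3.02808061e-06]), 'tcp_pos': array([ 0.24520051, -0.51959907,  0.23048776]), 'orientation': array([-5.36403265e-04,  8.44593167e-01, -5.35407979e-01, -6.24151608e-04]), 'wrist_force': array([ 0.44945687,  0.31888344, -0.26172361]), 'ft_torque': array([-0.01914648, -0.02366035,  0.02790532]), 'finger_gap': 0.08529609371810161}
```

View pics/top0.png

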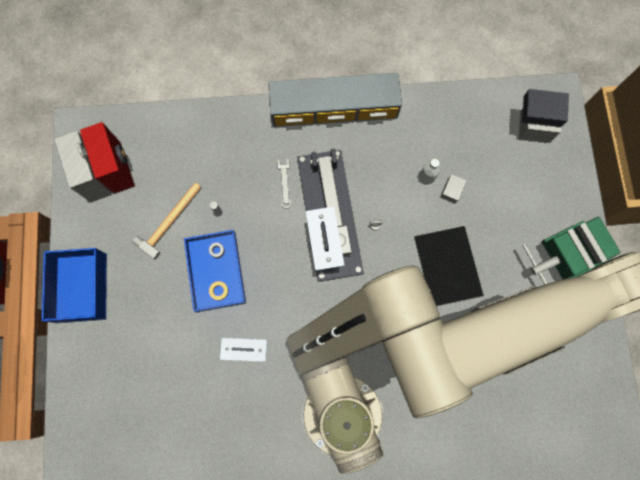

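View pics/side0.png

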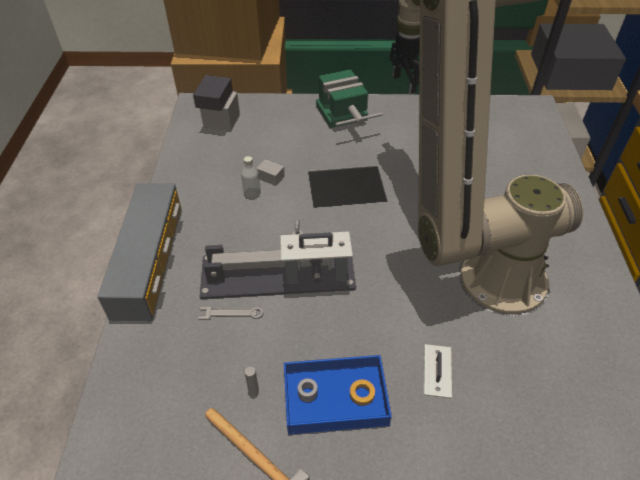

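The top view shows the cover on the hitch at pixel (325,238), dark handle (325,236). The mat is at (448,265), on the robot's right, and the hinge at (325,155), ahead. The side view shows the cover at (315,246), the tab under it at about (316,270) and the mat at (347,186).

Candidates for the cover: the large white plate on the posts, top (325,238), and the small plate on the bench, top (243,349). The one on the posts fits the description. I'll measure it and check it in a crop.

```bash
cat > m.py <<'E'
from h import *
def load(n):
    f=np.load(f"/tmp/{n}0.npz"); return {k:f[k] for k in f.files}
T,S=load("top"),load("side")
def rect(c,m,z,lab):
    n,l,st,ce=cv2.connectedComponentsWithStats(m.astype(np.uint8))
    i=1+np.argmax(st[1:,4]); v,u=np.nonzero(l==i)
    P=np.array([onz(c,a,b,z)[:2] for a,b in zip(u,v)])
    r=cv2.minAreaRect((P*1000).astype(np.float32)); print(lab,"px",ce[i].round(0),"rect mm",np.round(r[0],1),np.round(r[1],1),round(r[2],1)); return l==i
def win(c,u0,u1,v0,v1):
    m=np.zeros((480,640),bool); m[v0:v1,u0:u1]=1; return m
for n,c,wc,wm,wl in(("top",T,win(T,295,350,200,280),win(T,405,490,220,310),win(T,210,275,330,370)),("side",S,win(S,270,360,225,268),win(S,300,392,160,210),win(S,415,460,340,400))):
    P=cloud(c); g=c["color"].astype(int); 
    w=(g.min(-1)>150)
    zc=P[...,2]
    a=wc&(zc>.125)&(zc<.15)&w; print(n,"cover z",np.nanmedian(zc[a]))
    m=wc&(zc>.125)&(zc<.2); rect(c,wc&(zc>.125)&(zc<.15),.140,n+" cover")
    h=wc&(zc>.162); print("handle z max",np.nanpercentile(zc[h],90)); rect(c,h,.174,n+" handle")
    print("  cloud mean handle",np.nanmean(P[h],0),h.sum())
    mm=wm&(g.max(-1)<45); print("mat z",np.nanmedian(zc[mm])); rect(c,mm,.004,n+" mat")
    b=wl&w; rect(c,b,.005,n+" lookalike")
print("proj test: side base",proj(S,[0,0,0]))
im=np.hstack([cv2.resize(T["color"][140:290,270:400],None,fx=3,fy=3,interpolation=2),cv2.resize(S["color"][215:305,265:365],None,fx=4,fy=4,interpolation=2)[:450]] if 0 else [cv2.resize(T["color"][140:290,280:380],(400,600)),cv2.resize(S["color"][215:305,270:360],(400,400)).copy() if 0 else cv2.resize(S["color"][170:320,270:370],(400,600))])
save("crop1.png",im)
E
python3 m.py
```

```text
top cover z 0.13988041588782263
top cover px [324. 238.] rect mm [488.5  15.1] [170.7  79.7] 5.3
handle z max 0.18290592414122048
top handle px [324. 235.] rect mm [487.8  15.2] [83.1 11.8] 5.1
  cloud mean handle [0.48712982 0.01523939 0.17839956] 128
mat z 0.004344520291916343
top mat px [448. 265.] rect mm [ 406.6 -352.2] [212.1 152.5] 7.6
top lookalike px [242. 350.] rect mm [203.6 276.5] [189.8 111.5] 85.9
side cover z 0.13917015148721124
side cover px [316. 247.] rect mm [485.9  20.3] [169.7  84. ] 5.2
handle z max 0.1799776274543982
side handle px [315. 236.] rect mm [486.1  22.5] [79.2 24.5] 3.7
  cloud mean handle [0.4870311  0.0208287  0.17528526] 184
mat z 0.002726989696989035
side mat px [381. 196.] rect mm [ 300.4 -302.8] [23.9  6.4] 60.7
side lookalike px [437. 371.] rect mm [201.3 276.4] [131.   62.5] 83.1
proj test: side base (np.float64(502.0001279725973), np.float64(277.7939948296659))
```

View pics/crop1.png

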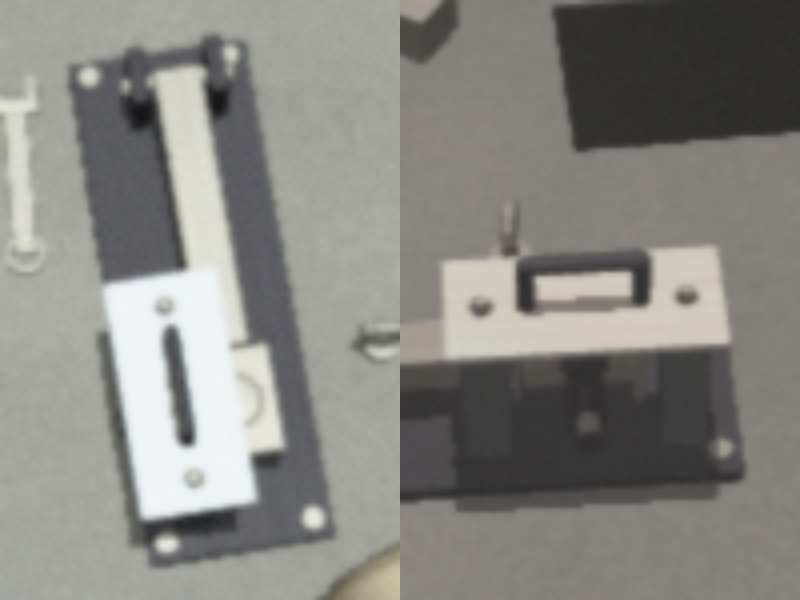

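The crop confirms the choice: the plate on the pins measures 170 x 80 mm with its bow handle along the tongue, and the other plate is smaller. The cover centre is about (0.487, 0.017), yaw 5.2°. The mat centre is about (0.407, -0.352), yaw 7.6°.

```bash
cat > go.py <<'E'
from h import *
import sys
# usage: go.py x y z psi_deg  -> shift/twist in tool axes from the measured pose (tool down, tool x at psi)
def go(x,y,z,psi):
    s=env.get_state(); q=np.array(s["orientation"]); A=R.from_quat(q[[1,2,3,0]])
    B=R.from_euler("z",psi,degrees=True)*R.from_euler("x",180,degrees=True)
    print("xyz",A.inv().apply(np.array([x,y,z])-s["tcp_pos"]).round(4),"twist",(A.inv()*B).as_rotvec().round(4))
    print("t",s["clock"],"tcp",s["tcp_pos"].round(4),"gap",s["finger_gap"],"F",s["wrist_force"].round(1),"psi",np.degrees(np.arctan2(*A.as_matrix()[[1,0],0])).round(2), "q",s["joint_pos"].round(2))
go(*map(float,sys.argv[1:]))
E
python3 go.py .487 .017 .26 95.2
```

```text
xyz [-0.3822 -0.4476 -0.0288] twist [-2.3000e-03  1.0000e-04 -2.7915e+00]
t 0.1 tcp [ 0.2452 -0.5196  0.2305] gap 0.08529609371810161 F [ 0.4  0.3 -0.3] psi -64.74 q [-1.27  0.31  0.05  1.3   0.    1.43]
```

Call:
servo_tool:
  targets:
    - {"xyz": [-0.032, -0.037, -0.004], "twist": [0, 0, -0.12], "jaw": 0.6}
    - {"xyz": [-0.064, -0.074, -0.01], "twist": [0, 0, -0.24], "jaw": 0.6}
    - {"xyz": [-0.096, -0.111, -0.015], "twist": [0, 0, -0.36], "jaw": 0.6}
    - {"xyz": [-0.127, -0.149, -0.02], "twist": [0, 0, -0.48], "jaw": 0.6}
    - {"xyz": [-0.159, -0.186, -0.025], "twist": [0, 0, -0.6], "jaw": 0.6}
    - {"xyz": [-0.191, -0.223, -0.029], "twist": [0, 0, -0.72], "jaw": 0.6}
    - {"xyz": [-0.223, -0.26, -0.029], "twist": [0, 0, -0.84], "jaw": 0.6}
    - {"xyz": [-0.255, -0.298, -0.029], "twist": [0, 0, -0.96], "jaw": 0.6}
    - {"xyz": [-0.287, -0.335, -0.029], "twist": [0, 0, -1.08], "jaw": 0.6}
    - {"xyz": [-0.318, -0.372, -0.029], "twist": [0, 0, -1.2], "jaw": 0.6}
    - {"xyz": [-0.35, -0.41, -0.029], "twist": [0, 0, -1.32], "jaw": 0.6}
    - {"xyz": [-0.382, -0.448, -0.029], "twist": [0, 0, -1.44], "jaw": 0.6}
  squeeze: 60

```text
clock: 1.1
tcp_pos: [0.4503, -0.0633, 0.26]
orientation: [0.0, 0.988, 0.157, -0.0]
wrist_force: [1.0, -0.4, 0.2]
finger_gap: 0.0509
```

```bash
python3 go.py .487 .017 .23 95.2
```

```text
xyz [ 0.0599 -0.0649  0.03  ] twist [ 1.0000e-04  1.0000e-04 -1.3457e+00]
t 1.1 tcp [ 0.4503 -0.0633  0.26  ] gap 0.050877363768936416 F [ 1.  -0.4  0.2] psi 18.1 q [-0.32  0.07 -0.18  1.32 -0.    0.94]
```

Call:
servo_tool:
  targets:
    - {"xyz": [0, 0, 0], "twist": [0, 0, 0], "jaw": 0.6}
    - {"xyz": [0, 0, 0], "twist": [0, 0, 0], "jaw": 0.6}
    - {"xyz": [0, 0, 0], "twist": [0, 0, 0], "jaw": 0.6}

```text
clock: 1.35
tcp_pos: [0.4498, -0.0651, 0.2597]
orientation: [0.0, 0.988, 0.155, -0.001]
wrist_force: [-0.7, -0.2, 0.6]
finger_gap: 0.0511
```

```bash
python3 go.py .487 .017 .23 95.2
```

```text
xyz [ 0.0605 -0.0668  0.0296] twist [-7.0000e-04  8.0000e-04 -1.3511e+00]
t 1.35 tcp [ 0.4498 -0.0651  0.2597] gap 0.051139606996890755 F [-0.7 -0.2  0.6] psi 17.79 q [-0.32  0.07 -0.18  1.32 -0.    0.94]
```

Call:
servo_tool:
  targets:
    - {"xyz": [0.015, -0.017, 0.0], "twist": [0, 0, -0.12], "jaw": 0.6}
    - {"xyz": [0.03, -0.034, 0.0], "twist": [0, 0, -0.24], "jaw": 0.6}
    - {"xyz": [0.045, -0.05, 0.0], "twist": [0, 0, -0.36], "jaw": 0.6}
    - {"xyz": [0.06, -0.067, 0.0], "twist": [0, 0, -0.48], "jaw": 0.6}
    - {"xyz": [0.06, -0.067, 0.0], "twist": [0, 0, -0.6], "jaw": 0.6}
    - {"xyz": [0.06, -0.067, 0.0], "twist": [0, 0, -0.72], "jaw": 0.6}
    - {"xyz": [0.06, -0.067, 0.0], "twist": [0, 0, -0.84], "jaw": 0.6}
    - {"xyz": [0.06, -0.067, 0.0], "twist": [0, 0, -0.96], "jaw": 0.6}
    - {"xyz": [0.06, -0.067, 0.01], "twist": [0, 0, -1.08], "jaw": 0.6}
    - {"xyz": [0.06, -0.067, 0.02], "twist": [0, 0, -1.2], "jaw": 0.6}
    - {"xyz": [0.06, -0.067, 0.03], "twist": [0, 0, -1.32], "jaw": 0.6}
    - {"xyz": [0.06, -0.067, 0.03], "twist": [0, 0, -1.351], "jaw": 0.6}

```text
clock: 2.35
tcp_pos: [0.4854, 0.0145, 0.228]
orientation: [-0.001, 0.674, 0.738, -0.001]
wrist_force: [0.1, 1.0, 0.0]
finger_gap: 0.0512
```

```bash
python3 go.py .487 .017 .155 95.2
```

```text
xyz [0.0023 0.002  0.0729] twist [-0.0035 -0.0004 -0.0001]
t 2.35 tcp [0.4854 0.0145 0.228 ] gap 0.05115479950905217 F [0.1 1.  0. ] psi 95.19 q [-0.14  0.14 -0.18  1.25 -0.   -0.23]
```

Call:
servo_tool:
  targets:
    - {"xyz": [0.002, 0.002, 0.025], "twist": [0, 0, 0], "jaw": 0.6}
    - {"xyz": [0.002, 0.002, 0.05], "twist": [0, 0, 0], "jaw": 0.6}
    - {"xyz": [0.002, 0.002, 0.073], "twist": [0, 0, 0], "jaw": 0.6}
    - {"xyz": [0.002, 0.002, 0.073], "twist": [0, 0, 0], "jaw": 0.6}
    - {"xyz": [0.002, 0.002, 0.073], "twist": [0, 0, 0], "jaw": 0.4}
    - {"xyz": [0.002, 0.002, 0.073], "twist": [0, 0, 0], "jaw": 0.25}
    - {"xyz": [0.002, 0.002, 0.073], "twist": [0, 0, 0], "jaw": 0.15}
    - {"xyz": [0.002, 0.002, 0.073], "twist": [0, 0, 0], "jaw": 0.0}
    - {"xyz": [0.002, 0.002, 0.073], "twist": [0, 0, 0], "jaw": 0.0}
    - {"xyz": [0.002, 0.002, 0.073], "twist": [0, 0, 0], "jaw": 0.0}
    - {"xyz": [0.002, 0.002, 0.073], "twist": [0, 0, 0], "jaw": 0.0}
    - {"xyz": [0.002, 0.002, 0.073], "twist": [0, 0, 0], "jaw": 0.0}

```text
clock: 3.35
tcp_pos: [0.4899, 0.0179, 0.1589]
orientation: [0.002, 0.675, 0.738, 0.0]
wrist_force: [-0.4, -4.6, 6.7]
finger_gap: 0.0096
```

```bash
python3 go.py .487 .017 .255 95.2
```

```text
xyz [-0.0009 -0.0027 -0.0961] twist [ 0.0033  0.0028 -0.001 ]
t 3.35 tcp [0.4899 0.0179 0.1589] gap 0.009610310234839249 F [-0.4 -4.6  6.7] psi 95.14 q [-0.13  0.18 -0.31  1.08 -0.   -0.22]
```

Call:
servo_tool:
  targets:
    - {"xyz": [0, 0, -0.01], "twist": [0, 0, 0], "jaw": 0.0}
    - {"xyz": [0, 0, -0.02], "twist": [0, 0, 0], "jaw": 0.0}
    - {"xyz": [0, 0, -0.03], "twist": [0, 0, 0], "jaw": 0.0}
    - {"xyz": [0, 0, -0.045], "twist": [0, 0, 0], "jaw": 0.0}
    - {"xyz": [0, 0, -0.06], "twist": [0, 0, 0], "jaw": 0.0}
    - {"xyz": [0, 0, -0.075], "twist": [0, 0, 0], "jaw": 0.0}
    - {"xyz": [0, 0, -0.09], "twist": [0, 0, 0], "jaw": 0.0}
    - {"xyz": [0, 0, -0.1], "twist": [0, 0, 0], "jaw": 0.0}
    - {"xyz": [0, 0, -0.1], "twist": [0, 0, 0], "jaw": 0.0}

```text
clock: 4.1
tcp_pos: [0.4899, 0.019, 0.2599]
orientation: [0.002, 0.674, 0.738, 0.001]
wrist_force: [1.6, 0.4, -2.8]
finger_gap: 0.0098
```

```bash
python3 - <<'E'
from h import *
c=cam("side"); save("side1.png",cv2.resize(c["color"][120:340,220:440],(600,600)))
t=cam("top"); 
for n,x in(("side1",c),("top1",t)): np.savez(f"/tmp/{n}.npz",**{k:x[k] for k in("color","depth","fx","fy","cx","cy","eye","R")})
E
python3 go.py .407 -.352 .255 97.6
```

```text
xyz [-0.3621 -0.1149  0.0022] twist [ 0.0007  0.0001 -0.0422]
t 4.2 tcp [0.4888 0.019  0.2572] gap 0.0099612292626117 F [-0.  -0.6 -4.3] psi 95.18 q [-0.13  0.14 -0.11  1.32  0.   -0.22]
```

View pics/side1.png

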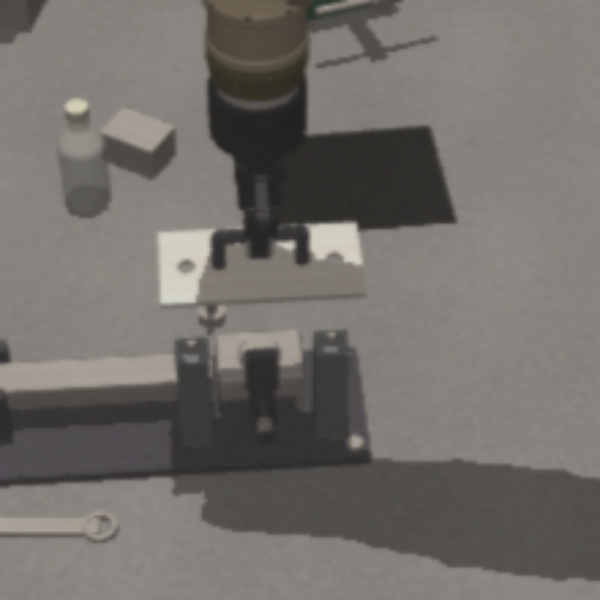

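The picture shows the cover hanging level at (260,262), clear of the pins, and the tab free at (262,380). Next I'll carry it to the mat.

Call:
servo_tool:
  targets:
    - {"xyz": [-0.012, -0.004, 0], "twist": [0, 0, 0], "jaw": 0.0}
    - {"xyz": [-0.035, -0.011, 0], "twist": [0, 0, 0], "jaw": 0.0}
    - {"xyz": [-0.068, -0.022, 0], "twist": [0, 0, -0.01], "jaw": 0.0}
    - {"xyz": [-0.106, -0.034, 0], "twist": [0, 0, -0.01], "jaw": 0.0}
    - {"xyz": [-0.144, -0.046, 0], "twist": [0, 0, -0.02], "jaw": 0.0}
    - {"xyz": [-0.182, -0.058, 0], "twist": [0, 0, -0.02], "jaw": 0.0}
    - {"xyz": [-0.22, -0.07, 0], "twist": [0, 0, -0.03], "jaw": 0.0}
    - {"xyz": [-0.258, -0.082, 0], "twist": [0, 0, -0.03], "jaw": 0.0}
    - {"xyz": [-0.294, -0.093, 0], "twist": [0, 0, -0.04], "jaw": 0.0}
    - {"xyz": [-0.326, -0.104, 0], "twist": [0, 0, -0.042], "jaw": 0.0}
    - {"xyz": [-0.35, -0.111, 0], "twist": [0, 0, -0.042], "jaw": 0.0}
    - {"xyz": [-0.362, -0.115, 0], "twist": [0, 0, -0.042], "jaw": 0.0}

```text
clock: 5.2
tcp_pos: [0.4054, -0.3548, 0.2553]
orientation: [-0.001, 0.66, 0.751, -0.0]
wrist_force: [0.6, 0.3, -3.4]
finger_gap: 0.0099
```

```bash
python3 go.py .407 -.352 .04 97.6
python3 - <<'E'
from h import *
f=np.load("/tmp/top1.npz"); t={k:f[k] for k in f.files}; f=np.load("/tmp/side1.npz"); s={k:f[k] for k in f.files}
# tab and hitch in pre-carry pictures (tcp .2572): plate underside height then
P=cloud(s); w=(s["color"].min(-1)>100)&(P[...,2]>.2)&(P[...,2]<.26); w[:195]=0;w[240:]=0
print("plate top z side",np.nanmedian(P[w][:,2]),w.sum())
m=np.zeros((480,640),bool); m[240:300,300:335]=1   # tab
h=m&(P[...,2]>.08)&(P[...,2]<.14)&(s["color"].max(-1)<90)
q=P[h]; print("tab pts",h.sum(),np.nanpercentile(q,[5,50,95],axis=0).round(4))
E
```

```text
xyz [0.0023 0.0023 0.2153] twist [-0.0015 -0.001  -0.0037]
t 5.2 tcp [ 0.4054 -0.3548  0.2553] gap 0.009875483764139882 F [ 0.6  0.3 -3.4] psi 97.39 q [-0.87  0.24  0.    1.34 -0.   -1.  ]
plate top z side 0.24010408347053536 1576
tab pts 179 [[0.4733 0.0153 0.0826]
 [0.4857 0.0214 0.1062]
 [0.5003 0.0253 0.1254]]
```

Call:
servo_tool:
  targets:
    - {"xyz": [0.002, 0.002, 0.02], "twist": [0, 0, 0], "jaw": 0.0}
    - {"xyz": [0.002, 0.002, 0.05], "twist": [0, 0, 0], "jaw": 0.0}
    - {"xyz": [0.002, 0.002, 0.08], "twist": [0, 0, 0], "jaw": 0.0}
    - {"xyz": [0.002, 0.002, 0.11], "twist": [0, 0, 0], "jaw": 0.0}
    - {"xyz": [0.002, 0.002, 0.14], "twist": [0, 0, 0], "jaw": 0.0}
    - {"xyz": [0.002, 0.002, 0.17], "twist": [0, 0, 0], "jaw": 0.0}
    - {"xyz": [0.002, 0.002, 0.195], "twist": [0, 0, 0], "jaw": 0.0}
    - {"xyz": [0.002, 0.002, 0.21], "twist": [0, 0, 0], "jaw": 0.0}
    - {"xyz": [0.002, 0.002, 0.218], "twist": [0, 0, 0], "jaw": 0.0}
    - {"xyz": [0.002, 0.002, 0.223], "twist": [0, 0, 0], "jaw": 0.0}
    - {"xyz": [0.002, 0.002, 0.226], "twist": [0, 0, 0], "jaw": 0.0}
    - {"xyz": [0.002, 0.002, 0.226], "twist": [0, 0, 0], "jaw": 0.0}

```text
clock: 6.2
tcp_pos: [0.4087, -0.3498, 0.0312]
orientation: [0.0, 0.659, 0.752, 0.0]
wrist_force: [-0.6, -0.3, -2.7]
finger_gap: 0.0096
```

```bash
python3 go.py .407 -.352 .024 97.6
```

```text
xyz [-0.002  -0.002   0.0072] twist [ 0.0003  0.0003 -0.0002]
t 6.2 tcp [ 0.4087 -0.3498  0.0312] gap 0.009562562415450598 F [-0.6 -0.3 -2.7] psi 97.59 q [-0.86  0.39 -0.37  0.81  0.   -0.99]
```

Call:
servo_tool:
  targets:
    - {"xyz": [0, 0, 0.003], "twist": [0, 0, 0], "jaw": 0.0}
    - {"xyz": [0, 0, 0.005], "twist": [0, 0, 0], "jaw": 0.0}
    - {"xyz": [0, 0, 0.007], "twist": [0, 0, 0], "jaw": 0.0}
    - {"xyz": [0, 0, 0.007], "twist": [0, 0, 0], "jaw": 0.0}

```text
clock: 6.53
tcp_pos: [0.4097, -0.3528, 0.0276]
orientation: [0.003, 0.659, 0.752, -0.001]
wrist_force: [-4.7, -1.6, 14.1]
finger_gap: 0.01
```

```bash
python3 go.py .407 -.352 .024 97.6
```

```text
xyz [ 0.0012 -0.0026  0.0036] twist [ 0.0021  0.0068 -0.0012]
t 6.5333 tcp [ 0.4097 -0.3528  0.0276] gap 0.010030168085085157 F [-4.7 -1.6 14.1] psi 97.53 q [-0.86  0.39 -0.37  0.8  -0.   -0.99]
```

Call:
servo_tool:
  targets:
    - {"xyz": [0, 0, -0.001], "twist": [0, 0, 0], "jaw": 0.3}
    - {"xyz": [0, 0, -0.001], "twist": [0, 0, 0], "jaw": 0.5}
    - {"xyz": [0, 0, -0.001], "twist": [0, 0, 0], "jaw": 0.6}
    - {"xyz": [0, 0, -0.001], "twist": [0, 0, 0], "jaw": 0.6}
    - {"xyz": [0, 0, -0.02], "twist": [0, 0, 0], "jaw": 0.6}
    - {"xyz": [0, 0, -0.05], "twist": [0, 0, 0], "jaw": 0.6}
    - {"xyz": [0, 0, -0.09], "twist": [0, 0, 0], "jaw": 0.6}
    - {"xyz": [0, 0, -0.13], "twist": [0, 0, 0], "jaw": 0.6}
    - {"xyz": [0, 0, -0.17], "twist": [0, 0, 0], "jaw": 0.6}
    - {"xyz": [0, 0, -0.2], "twist": [0, 0, 0], "jaw": 0.6}
    - {"xyz": [0, 0, -0.22], "twist": [0, 0, 0], "jaw": 0.6}
    - {"xyz": [0, 0, -0.22], "twist": [0, 0, 0], "jaw": 0.6}

```text
clock: 7.53
tcp_pos: [0.4101, -0.3515, 0.2492]
orientation: [0.004, 0.659, 0.752, -0.001]
wrist_force: [1.2, -0.3, 0.2]
finger_gap: 0.0513
```

```bash
python3 - <<'E'
from h import *
s=cam("side"); t=cam("top"); P=cloud(s); w=s["color"].min(-1)>120
w&=(P[...,2]<.03)&(abs(P[...,0]-.41)<.12)&(abs(P[...,1]+.35)<.1)
q=P[w]; r=cv2.minAreaRect((q[:,:2]*1000).astype(np.float32)); print("cover",r,"z",np.nanpercentile(q[:,2],[10,50,90]))
mk=(s["color"].max(-1)<45)
# tab in top view
Pt=cloud(t); z=Pt[...,2]; near=(abs(Pt[...,0]-.487)<.04)&(abs(Pt[...,1]-.017)<.035)
a=near&(z>.11)&(z<.135); print("tab top view",a.sum(),np.nanpercentile(Pt[a],[5,50,95],axis=0).round(4))
Ps=P; near=(abs(Ps[...,0]-.487)<.04)&(abs(Ps[...,1]-.017)<.035); a=near&(Ps[...,2]>.09)&(Ps[...,2]<.135); print("tab side",a.sum(),np.nanpercentile(Ps[a],[2,50,98],axis=0).round(4))
for nm,PP in(("top",Pt),("side",P)):
    for sg in(-1,1):
        p0=np.array([.487,.017])+sg*.0625*np.array([.9958,.0915]); a=(np.hypot(PP[...,0]-p0[0],PP[...,1]-p0[1])<.025)&(abs(PP[...,2]-.135)<.006)
        print(nm,"post",sg,a.sum(),np.nanmean(PP[a],0).round(4))
im=np.hstack([cv2.resize(t["color"][190:310,280:400+90][:, :120],(400,400)),cv2.resize(s["color"][150:300,260:410],(400,400))]); save("after.png",im)
E
python3 go.py .487 .017 .2 95.2
```

```text
cover ((410.05145263671875, -350.0450744628906), (199.825927734375, 239.7952423095703), 89.97541809082031) z [-0.00344488  0.00415776  0.0108527 ]
tab top view 52 [[0.4738 0.0081 0.1121]
 [0.4868 0.0147 0.1238]
 [0.5012 0.0206 0.1301]]
tab side 156 [[0.4709 0.0118 0.0909]
 [0.4857 0.0214 0.1126]
 [0.5004 0.0266 0.1271]]
top post -1 92 [0.4261 0.0101 0.1347]
top post 1 100 [0.5497 0.0214 0.135 ]
side post -1 109 [0.4242 0.015  0.134 ]
side post 1 113 [0.548  0.0263 0.1332]
xyz [0.3536 0.1259 0.0442] twist [0.001  0.0014 0.0416]
t 7.6333 tcp [ 0.4088 -0.35    0.2446] gap 0.05086463042214972 F [-0.  -1.1  0.3] psi 97.58 q [-0.86  0.24 -0.02  1.31  0.   -0.99]
```

View pics/after.png

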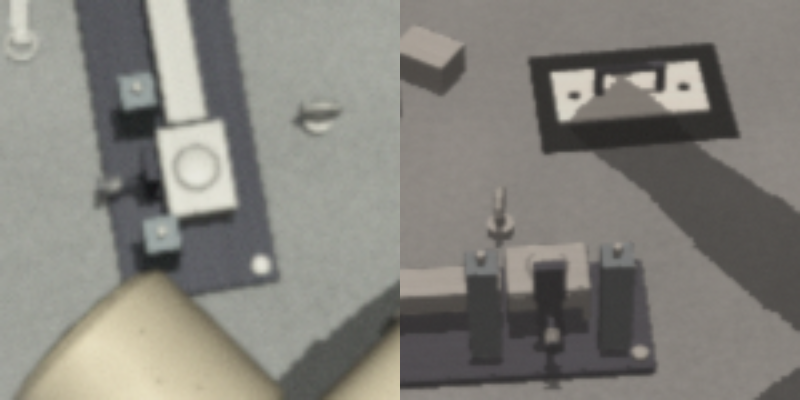

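The crops show the cover flat in the middle of the mat, handle up (right half, (630,90)), and the tab bare (right half, (550,285)). A knob below it sticks out at (552,335), so I'll check its height before bringing the fingers in.

```bash
python3 - <<'E'
from h import *
f=np.load("/tmp/side1.npz"); s={k:f[k] for k in f.files}; P=cloud(s)
for v in range(246,296,3): print(v,[tuple(P[v,u].round(3)) for u in(312,316,319)],s["color"][v,316])
E
```

```text
246 [(np.float64(0.497), np.float64(-0.034), np.float64(0.077)), (np.float64(0.487), np.float64(-0.029), np.float64(0.083)), (np.float64(0.479), np.float64(-0.033), np.float64(0.079))] [164 157 148]
249 [(np.float64(0.495), np.float64(0.015), np.float64(0.122)), (np.float64(0.486), np.float64(0.017), np.float64(0.124)), (np.float64(0.478), np.float64(0.018), np.float64(0.125))] [54 52 53]
252 [(np.float64(0.495), np.float64(0.023), np.float64(0.119)), (np.float64(0.486), np.float64(0.021), np.float64(0.117)), (np.float64(0.478), np.float64(0.022), np.float64(0.118))] [46 43 44]
255 [(np.float64(0.496), np.float64(0.02), np.float64(0.105)), (np.float64(0.486), np.float64(0.021), np.float64(0.106)), (np.float64(0.478), np.float64(0.019), np.float64(0.104))] [48 46 45]
258 [(np.float64(0.496), np.float64(0.022), np.float64(0.095)), (np.float64(0.486), np.float64(0.023), np.float64(0.096)), (np.float64(0.478), np.float64(0.021), np.float64(0.094))] [45 43 43]
261 [(np.float64(0.496), np.float64(0.022), np.float64(0.084)), (np.float64(0.486), np.float64(0.023), np.float64(0.086)), (np.flo
[... 1479 characters left out ...]
64(0.486), np.float64(0.044), np.float64(0.015)), (np.float64(0.478), np.float64(0.041), np.float64(0.011))] [52 51 53]
288 [(np.float64(0.496), np.float64(0.052), np.float64(0.012)), (np.float64(0.486), np.float64(0.051), np.float64(0.011)), (np.float64(0.478), np.float64(0.052), np.float64(0.013))] [52 50 50]
291 [(np.float64(0.496), np.float64(0.055), np.float64(0.004)), (np.float64(0.485), np.float64(0.058), np.float64(0.008)), (np.float64(0.478), np.float64(0.055), np.float64(0.004))] [49 47 48]
294 [(np.float64(0.496), np.float64(0.06), np.float64(-0.003)), (np.float64(0.485), np.float64(0.061), np.float64(-0.001)), (np.float64(0.478), np.float64(0.059), np.float64(-0.004))] [80 77 74]
```

Call:
servo_tool:
  targets:
    - {"xyz": [0.012, 0.004, 0], "twist": [0, 0, 0], "jaw": 0.6}
    - {"xyz": [0.04, 0.014, 0], "twist": [0, 0, 0], "jaw": 0.6}
    - {"xyz": [0.075, 0.027, 0], "twist": [0, 0, 0.01], "jaw": 0.6}
    - {"xyz": [0.112, 0.04, 0], "twist": [0, 0, 0.02], "jaw": 0.6}
    - {"xyz": [0.149, 0.053, 0], "twist": [0, 0, 0.03], "jaw": 0.6}
    - {"xyz": [0.186, 0.066, 0], "twist": [0, 0, 0.041], "jaw": 0.6}
    - {"xyz": [0.223, 0.079, 0], "twist": [0, 0, 0.041], "jaw": 0.6}
    - {"xyz": [0.26, 0.093, 0], "twist": [0, 0, 0.041], "jaw": 0.6}
    - {"xyz": [0.295, 0.105, 0.0], "twist": [0, 0, 0.041], "jaw": 0.6}
    - {"xyz": [0.325, 0.116, 0.0], "twist": [0, 0, 0.041], "jaw": 0.6}
    - {"xyz": [0.343, 0.123, 0.01], "twist": [0, 0, 0.041], "jaw": 0.6}
    - {"xyz": [0.353, 0.126, 0.03], "twist": [0, 0, 0.041], "jaw": 0.6}

```text
clock: 8.63
tcp_pos: [0.487, 0.0202, 0.2139]
orientation: [0.0, 0.673, 0.74, 0.001]
wrist_force: [0.9, -0.2, 0.7]
finger_gap: 0.0513
```

```bash
python3 go.py .487 .016 .088 95.2
```

```text
xyz [-0.0042 -0.0006  0.1259] twist [ 0.0013 -0.0005  0.0041]
t 8.6333 tcp [0.487  0.0202 0.2139] gap 0.051267673621371725 F [ 0.9 -0.2  0.7] psi 95.43 q [-0.12  0.15 -0.21  1.21  0.   -0.22]
```

Call:
servo_tool:
  targets:
    - {"xyz": [-0.003, -0.001, 0.02], "twist": [0, 0, 0], "jaw": 0.6}
    - {"xyz": [-0.004, -0.001, 0.05], "twist": [0, 0, 0], "jaw": 0.6}
    - {"xyz": [-0.004, -0.001, 0.08], "twist": [0, 0, 0], "jaw": 0.6}
    - {"xyz": [-0.004, -0.001, 0.105], "twist": [0, 0, 0], "jaw": 0.6}
    - {"xyz": [-0.004, -0.001, 0.12], "twist": [0, 0, 0], "jaw": 0.6}
    - {"xyz": [-0.004, -0.001, 0.125], "twist": [0, 0, 0], "jaw": 0.6}
    - {"xyz": [-0.004, -0.001, 0.125], "twist": [0, 0, 0], "jaw": 0.6}

```text
clock: 9.22
tcp_pos: [0.4833, 0.0136, 0.0865]
orientation: [-0.003, 0.674, 0.739, -0.002]
wrist_force: [0.1, -0.6, 0.4]
finger_gap: 0.0514
```

```bash
python3 go.py .487 .016 .088 95.2
```

```text
xyz [ 0.002   0.0039 -0.0015] twist [-0.0058 -0.0015  0.0009]
t 9.2167 tcp [0.4833 0.0136 0.0865] gap 0.05140351474059756 F [ 0.1 -0.6  0.4] psi 95.25 q [-0.14  0.24 -0.43  0.91  0.   -0.23]
```

Free of contact, so I'll close on the tab.

Call:
servo_tool:
  targets:
    - {"xyz": [0.002, 0.003, -0.001], "twist": [0, 0, 0], "jaw": 0.4}
    - {"xyz": [0.002, 0.003, -0.001], "twist": [0, 0, 0], "jaw": 0.25}
    - {"xyz": [0.002, 0.003, -0.001], "twist": [0, 0, 0], "jaw": 0.15}
    - {"xyz": [0.002, 0.003, -0.001], "twist": [0, 0, 0], "jaw": 0.0}
    - {"xyz": [0.002, 0.003, -0.001], "twist": [0, 0, 0], "jaw": 0.0}
    - {"xyz": [0.002, 0.003, -0.001], "twist": [0, 0, 0], "jaw": 0.0}
    - {"xyz": [0.002, 0.003, -0.001], "twist": [0, 0, 0], "jaw": 0.0}
  squeeze: 80

```text
clock: 9.8
tcp_pos: [0.4902, 0.0144, 0.0914]
orientation: [0.002, 0.674, 0.738, 0.001]
wrist_force: [-0.5, -2.2, 5.5]
finger_gap: 0.0105
```

```bash
python3 go.py .487 .016 .088 95.2
```

```text
xyz [ 0.0019 -0.0031  0.0034] twist [0.003  0.0014 0.0001]
t 9.8 tcp [0.4902 0.0144 0.0914] gap 0.010544849886819372 F [-0.5 -2.2  5.5] psi 95.2 q [-0.13  0.24 -0.41  0.91 -0.   -0.22]
```

Call:
servo_tool:
  targets:
    - {"xyz": [0.003, 0, 0], "twist": [0, 0, 0], "jaw": 0.0}
    - {"xyz": [0.006, 0, 0], "twist": [0, 0, 0], "jaw": 0.0}
    - {"xyz": [0.009, 0, 0], "twist": [0, 0, 0], "jaw": 0.0}
    - {"xyz": [0.012, 0, 0], "twist": [0, 0, 0], "jaw": 0.0}
    - {"xyz": [0.015, 0, 0], "twist": [0, 0, 0], "jaw": 0.0}
    - {"xyz": [0.017, 0, 0], "twist": [0, 0, 0], "jaw": 0.0}
    - {"xyz": [0.017, 0, 0], "twist": [0, 0, 0], "jaw": 0.0}
    - {"xyz": [0.017, 0, 0], "twist": [0, 0, 0], "jaw": 0.0}

```text
clock: 10.47
tcp_pos: [0.4889, 0.0288, 0.0913]
orientation: [0.003, 0.675, 0.738, -0.001]
wrist_force: [-0.3, -13.4, 4.5]
finger_gap: 0.0109
```

```bash
python3 go.py .4905 .0144 .0914 95.2
```

```text
xyz [-0.0145  0.0003  0.    ] twist [ 0.0025  0.0069 -0.0015]
t 10.4667 tcp [0.4889 0.0288 0.0913] gap 0.010860836614342248 F [ -0.3 -13.4   4.5] psi 95.11 q [-0.1   0.24 -0.41  0.91 -0.01 -0.19]
```

Latch pulled about 14.5 mm at 13.4 N, which matches the spring. Next I'll raise it along the arc about the hinge.

Call:
servo_tool:
  targets:
    - {"xyz": [0, 0.001, -0.008], "twist": [0.03, 0, 0], "jaw": 0.0}
    - {"xyz": [0, 0.003, -0.0155], "twist": [0.06, 0, 0], "jaw": 0.0}
    - {"xyz": [0, 0.005, -0.023], "twist": [0.09, 0, 0], "jaw": 0.0}
    - {"xyz": [0, 0.007, -0.031], "twist": [0.12, 0, 0], "jaw": 0.0}
    - {"xyz": [0, 0.009, -0.038], "twist": [0.15, 0, 0], "jaw": 0.0}
    - {"xyz": [0, 0.0115, -0.046], "twist": [0.18, 0, 0], "jaw": 0.0}
    - {"xyz": [0, 0.014, -0.053], "twist": [0.21, 0, 0], "jaw": 0.0}
    - {"xyz": [0, 0.017, -0.0605], "twist": [0.24, 0, 0], "jaw": 0.0}
    - {"xyz": [0, 0.02, -0.068], "twist": [0.27, 0, 0], "jaw": 0.0}
    - {"xyz": [0, 0.024, -0.075], "twist": [0.3, 0, 0], "jaw": 0.0}
    - {"xyz": [0, 0.027, -0.082], "twist": [0.33, 0, 0], "jaw": 0.0}
    - {"xyz": [0, 0.03, -0.0865], "twist": [0.35, 0, 0], "jaw": 0.0}

```text
clock: 11.47
tcp_pos: [0.5181, 0.0313, 0.1766]
orientation: [-0.116, 0.664, 0.727, -0.131]
wrist_force: [-2.4, -13.5, -3.7]
finger_gap: 0.0109
```

Call:
servo_tool:
  targets:
    - {"xyz": [0, 0, 0], "twist": [0, 0, 0], "jaw": 0.0}
    - {"xyz": [0, 0, 0], "twist": [0, 0, 0], "jaw": 0.0}
    - {"xyz": [0, 0, 0], "twist": [0, 0, 0], "jaw": 0.0}
    - {"xyz": [0, 0, 0], "twist": [0, 0, 0], "jaw": 0.0}
    - {"xyz": [0, 0, 0], "twist": [0, 0, 0], "jaw": 0.0}
    - {"xyz": [0, 0, 0], "twist": [0, 0, 0], "jaw": 0.0}

```text
clock: 11.97
tcp_pos: [0.5178, 0.0313, 0.1762]
orientation: [-0.115, 0.664, 0.727, -0.13]
wrist_force: [-0.0, -13.5, -3.0]
finger_gap: 0.0107
```

```bash
python3 - <<'E'
from h import *
s=cam("side"); t=cam("top"); print(env.get_state())
P=cloud(s)
hx=np.array([.9958,.0915]); o=np.array([.487,.016])-.041*np.array([-.0915,.9958]); d=P[...,:2]-o; X=d@hx; Y=d@np.array([-.0915,.9958])
for x in(200,160,120,80):
    a=(abs(X*1000-x)<8)&(abs(Y)<.012)&(P[...,2]>.05); z=np.nanmedian(P[a][:,2]) if a.any() else np.nan; print("bar x",x,"top z",z, a.sum())
save("end.png",np.hstack([cv2.resize(s["color"][130:310,190:420],(500,392)),cv2.resize(t["color"][130:310,270:500][:, :138],(300,392))]))
E
```

```text
{'clock': 12.0667, 'joint_pos': array([-0.06097506,  0.52713118,  0.17035659,  1.55939565, -0.05730585,
       -0.14068644]), 'qvel': array([-0.00034132,  0.00071043, -0.00058943,  0.00093388, -0.00073943,
       -0.00067125]), 'tau': array([  6.92321062, -56.78958178,  26.06191993,   4.52427775,
         3.14633355,   0.14306027]), 'tcp_pos': array([0.51783867, 0.0313087 , 0.17617654]), 'orientation': array([-0.11521436,  0.66438966,  0.72683461, -0.13047408]), 'wrist_force': array([ -0.23041439, -12.94689775,  -3.22549086]), 'ft_torque': array([-1.98489383, -1.03385842,  0.95568402]), 'finger_gap': 0.01074658734928156}
bar x 200 top z 0.0876901207752111 56
bar x 160 top z 0.10128033844245188 55
bar x 120 top z 0.1141199440659314 44
bar x 80 top z 0.12911047863111746 37
```

View pics/end.png

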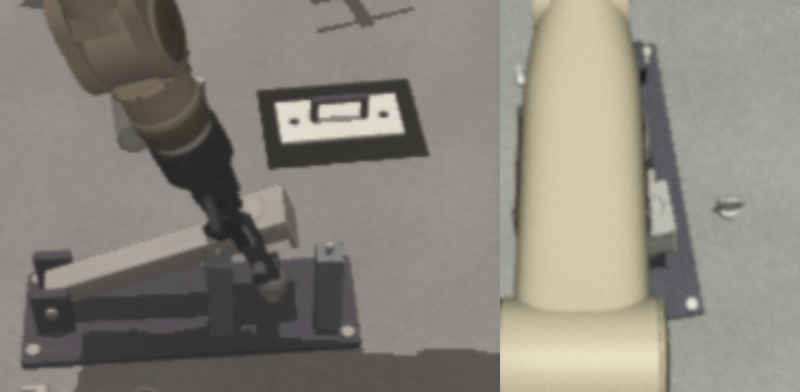

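The tongue is up at (170,230), with the fingers on the tab at (225,230). Its slope gives about 0.34 rad, and the joints are at rest. The cover lies flat and centred on the mat at (340,118).

```bash
python3 -c "
from workcell import env
print(env.hand_in()); s=env.get_state(); print(s['clock'],s['tcp_pos'],s['finger_gap'])"
```

```text
the job is handed in; nothing more can be done
None
the job is handed in; nothing more can be done
```

The job is handed in at about 12 s of the 53 s allowed, with no verdict reported.

**Cover:** I lifted the larger plate off its pins by the handle and laid it on the mat. The pictures show it flat, handle up and centred. The arm let it go about 3 mm from the measured mat centre. My numeric check of the cover's pose on the mat failed: its mask also took in the bench. That placing therefore rests on the pictures and the release position.

**Latch:** I pulled the tab out about 14.5 mm with the tongue still down. The pull was 13.4 N, close to the 13.6 N expected from the spring.

**Tongue:** I raised it along its arc about the hinge, and it was still held when I handed in. The side-view depth gave about 0.34 rad. The joints were at rest, and the gripper was squeezing at 80 N.

**Small disagreements:** The finger opening read about 10 to 11 mm on parts stated as 12 mm, but both grips held. The top and side views differed by up to about 5 mm in y.

**Bystanders:** I touched none of them on purpose, and those visible in the last crops looked in place. I did not measure them again.

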